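# Shut the glue bottle and cap it

### The arm

A 6-joint arm with a two-finger parallel gripper is mounted at the origin on the work surface. World frame = base frame: x ahead of the robot, y to its left, z up, the work surface at z = 0. Lengths are in m, angles in rad, forces in N, time in s.
With the tool pointing down it reaches from about 0.3 to 0.875 m from the base axis. Payload 6.4 kg.
Tool frame: the origin (TCP) lies on the centre line of the jaws, within the pads' length; the fingertips stand 17 mm ahead of it and the grasp point (between the pads) lies 2 mm behind it; z points along the fingers, y is the direction in which the jaws open and shut (so a half turn about z gives the same grasp; the last joint's range is limited). The gripper opens to 88 mm and grips with 3 to 60 N. Pads are 18 mm wide; open, the fingers measure 123 mm over their backs; the gripper's body (75 mm by 187 mm) begins 45 mm behind the grasp point.
Start: joints at [-1.497, 0.181, 1.607, -0, 1.354, -0.206], TCP at [0.159, -0.553, 0.225] pointing down, gripper open.
Joint ranges: [-2.99, 2.99], [-0.89, 2.07], [0.3, 2.58], [-1.14, 4.28], [0, 2.63], [-3.12, 3.12]. Speed limits (rad/s): [2.57, 2.57, 3.01, 3.14, 3.14, 3.14].

### API

Orientations are given as a rotation vector (axis times angle).
In Python, from rig import ctrl gives the robot as it stands. Calls block until the motion is done:
- ctrl.move_to(position, orientation): joint-space move of the TCP to a pose.
- ctrl.line_to(position, attitude=None, v=0.15): straight line of the TCP; attitude=None keeps the orientation; v is the mean speed in m/s.
- ctrl.move_joints(angles): joint-space move.
- ctrl.grip(opening): finger opening in m; the grip force is fixed at half the most; returns when the fingers have stopped.
- ctrl.dwell(seconds).
- ctrl.solve_ik(position, orientation): joint angles nearest the present ones, or None.
- ctrl.state(): the state.
- ctrl.grab_frame(name): name is "scene" or "top" or "wrist"; returns a dict with "img" (384x512x3 uint8, red, green, blue), "mtx" (3x3 intrinsics, pixels), "k1" (the pictures are not rectified: a ray, as slopes to the right and down, at radius r is drawn at 1 + k1 r^2 times it, then the intrinsics apply), "R" (3x3) and "t" (3): a world point X has camera coordinates R X + t; the wrist camera has in their place "hand_eye" (4x4, takes a point from camera to tool coordinates, whose origin is the TCP and whose axes are the flange's). Camera axes: x right, y down, z forward; pixel columns grow to the right and rows downward; lengths in m; the calibration is good to about 2 mm. A picture is of the moment at which its call begins: read the wrist's pose just before it. There is no depth.
A pose or a line that the arm cannot do raises ctrl.PlanningError and nothing moves.
- ctrl.close_job(): hands the job in, once; it reports no verdict.
The state is a dict: "time_s": time; "joints": joint angles; "joint_velocities": joint speeds; "effort": joint torques, N m; "ee_pos": TCP position; "orientation": TCP orientation; "ft_force": force on the tool from outside, world axes, zero at the start; "wrist_torque": the same for the moment, N m; "finger_gap": finger opening in m.
Only numpy, scipy, OpenCV 4.12 (cv2) and the standard library are available. Lean on these libraries where they do the work, as an engineer would, in place of code of your own. Each camera call takes 0.05 s, during which the arm holds its last target.

### The job

Put the glue away. Twist the orange nozzle of the glue bottle clockwise until it is fully shut against its stop, without turning the blue collar under it, and leave the bottle standing in its caddy; then set the blue dust cap over the nozzle, gently, right down onto the collar. Leave the tape, marker, paper figure and pencil pot where they are.

Things in the scene. Friction and masses are not known exactly. Their poses are not given: they have to be found in the camera images.
- bottle: White flat squeeze bottle of glue, loose, standing upright in the caddy's pocket with about 1.5 mm play on each side (the pocket keeps it from turning). Body 36 mm (x) by 54 mm (y), 150 mm tall in all with the nozzle shut, 110 to 220 g. Origin: centre of its underside; z up along the axis of collar and nozzle.
- collar_mark (a point): White mark on the rim of the collar's top face, 16 mm from the axis. The collar, the outer screw part, is a blue ribbed ring, 32 mm across, 18 mm high, its flat top 114 mm above the bottle's underside. It is only finger-tight: a twist of about 0.26 N m drags it round, from fingers on it or through the nozzle once that is at its stop.
- tip_top (a point): Top of the nozzle, on the bottle's axis. The nozzle, the inner screw part, is an orange ribbed round knob, 18 mm across, 23 mm high, standing on the collar's top, with a 13 mm cone spout above it. Steady drag about 0.06 N m; clockwise (from above) it sinks 1.5 mm per rad. Open at first by 0.5 to 1.35 rad, unmarked: shut is a hard stop to be felt. It stays where left. Its yaw does not show the stop.
- cap_center (a point): Centre (half-way up) of the dust cap: a blue ribbed round cap, 25 mm across, 40 mm tall, open below, standing on its mouth on the table; bore 20 mm across and 37 mm deep, 14 g. Set home over the shut nozzle, its rim rests on the collar's top and this point is 20 mm above that top.
- caddy: Light grey moulded desk caddy, fixed: foot 94 mm (x) by 226 mm (y). Origin: centre of its underside. The bottle's pocket (walls 52 mm high) is centred at y = -75 mm, its floor 10 mm up; the tray of small things at the +y end is 46 mm high.
- tape: Roll of paper tape lying flat, 60 mm across, 20 mm high, loose; not needed. Origin: centre of its underside.
- figure: Small white and blue papercraft figure, 44 mm square, 64 mm tall, loose; not needed. Origin: centre of its underside.
- marker: Black marker pen lying along its own y, 135 mm long, 15 mm thick, loose; not needed. Origin: underside, near its middle.
- pot: Turquoise pot with pencils, 78 mm across, 100 mm tall (pencils to 175 mm), loose; not needed. Origin: centre of its underside.
Not all that is in view belongs to the job. What is shaped like the part that bears cap_center but pink is not meant.

How it is judged:
On the way, in this order (a step that is already met when the one before it is completed fails the run):
1. the nozzle is turned shut against its stop (z of tip_top in the frame of bottle below 0.15015 m), for 0.2 s.
2. the cap is down over the nozzle, on the collar (z of cap_center in the frame of bottle between 0.1315 and 0.1365 m and horizontal distance between cap_center and tip_top below 0.004 m), for 0.2 s.
At the end, for the whole second after the job is handed in: Nozzle within 0.1 rad of its stop; collar within 0.12 rad of its start; cap over the nozzle, rim on the collar (2.5 mm in height, 4 mm sideways); bottle upright (0.1 rad), at rest, within 10 mm of its start; tape, figure, marker and pot within 30 mm of theirs (all of step 2 and z of tip_top in the frame of bottle below 0.15015 m and y of collar_mark in the frame of bottle between -0.0019 and 0.0019 m and angle between bottle's own z axis and vertical below 0.1 rad and distance of bottle from where it was at the start of the episode below 0.01 m and linear speed of bottle below 0.02 m/s and distance of each of marker, tape, figure, pot from where it was at the start of the episode below 0.03 m); the robot touches nothing.
It fails at once if the collar is turned more than 0.12 rad (1.9 mm at its rim) either way (y of collar_mark in the frame of bottle above 0.0019 m or y of collar_mark in the frame of bottle below -0.0019 m).
It fails at once if the bottle is pulled up or tipped in its pocket (angle between bottle's own z axis and vertical above 0.2 rad or distance of bottle from where it was at the start of the episode above 0.02 m).
It fails at once if the cap is forced down with more than 35 N (contact force between cap and bottle above 35 N).
It fails at once if tape, figure, marker or pot is moved more than 30 mm (distance of any of marker, tape, figure, pot from where it was at the start of the episode above 0.03 m).
It also fails if it takes over 67 s, if anything falls off the work surface, if the arm or the gripper's body presses on something with over 40 N, if the wrist force passes 120 N, or if a joint passes its speed limit or range.

## Working session

There is one attempt and no reset: what is moved stays moved. The work goes in short steps, each a Python script; the robot and the scene stay as the last script left them, time stands still between calls to the robot, and variables do not carry over. Pictures are saved under pics/ and viewed, and the job is handed in when it is done.

```bash
ls; mkdir -p pics
python3 - <<'E'
from rig import ctrl
import cv2
s=ctrl.state();print(s)
for n in ["scene","top","wrist"]:
    f=ctrl.grab_frame(n);cv2.imwrite(f"pics/{n}0.png",f["img"][:,:,::-1])
    print(n,{k:(v.tolist() if hasattr(v,'tolist') else v) for k,v in f.items() if k!="img"})
E
```

```text
pics
{'time_s': 0.0, 'joints': array([-1.49730461e+00,  1.81511499e-01,  1.60797643e+00, -1.60167640e-06,
        1.35379926e+00, -2.06295553e-01]), 'joint_velocities': array([ 0.0003873 , -0.00089561,  0.00018389,  0.00056706, -0.00072474,
       -0.00022453]), 'effort': array([-2.12904324e-04, -4.33860862e+01, -3.41850650e+01,  7.01693399e-02,
        3.87254823e-02, -1.35380192e-04]), 'ee_pos': array([ 0.15876492, -0.55208106,  0.22454203]), 'orientation': array([-3.10922745e+00, -4.37821490e-01, -1.74071948e-04]), 'ft_force': array([ 0.13038651, -0.17269705,  0.23932979]), 'wrist_torque': array([ 0.01898926, -0.01025093, -0.0059237 ]), 'finger_gap': 0.08803568977746748}
scene {'mtx': [[427.02081549232696, 0.0, 255.63249488573845], [0.0, 427.02081549232696, 187.62375678453586], [0.0, 0.0, 1.0]], 'k1': -0.13963191446984916, 'R': [[-0.12378317776732088, 0.9923091057595153, 0.0006029333089661749], [0.6456317843668219, 0.08099914174455886, -0.7593409893137326], [-0.7535498151530112, -0.09360436775811307, -0.6506926297565284]], 't': [0.15172971986756711, -0.2777052983453616, 1.37062526
[... 191 characters left out ...]
 -0.9998755011092008, 0.010749588867332719], [-0.9976302811235491, 0.01079465962759534, -0.06795069910510666], [0.0678262011654796, -0.011509022771257425, -0.9976307677845098]], 't': [-0.06819395514504531, 0.5628827254440941, 1.1091239139913067]}
wrist {'mtx': [[317.8746526723455, 0.0, 252.2310129142108], [0.0, 317.8746526723455, 190.52274798850326], [0.0, 0.0, 1.0]], 'k1': -0.08069408318069739, 'hand_eye': [[-0.0005689890829804772, -0.9466000372765402, -0.3224097481148387, 0.0839755682589562], [0.999999818009411, -0.0006032743164521866, 6.421986381972416e-06, 0.0007373420335328174], [-0.00020058057296001, -0.32240968578525897, 0.946600208260743, -0.16041686224127588], [0.0, 0.0, 0.0, 1.0]]}
```

View pics/scene0.png

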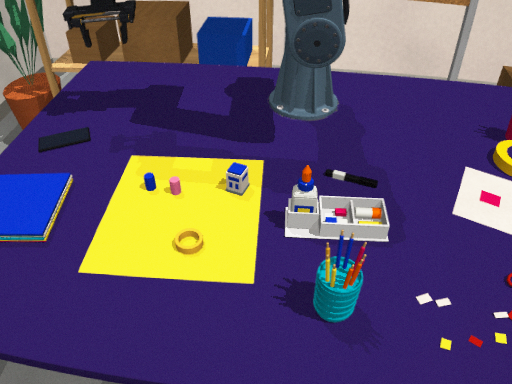

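View pics/top0.png

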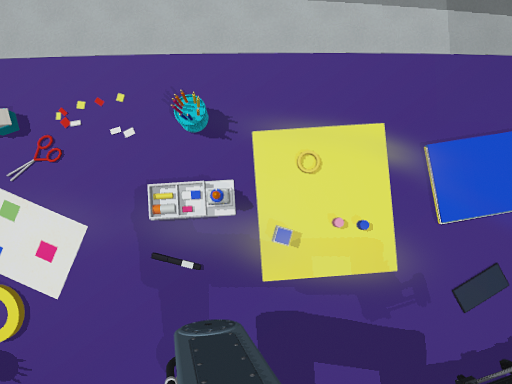

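View pics/wrist0.png

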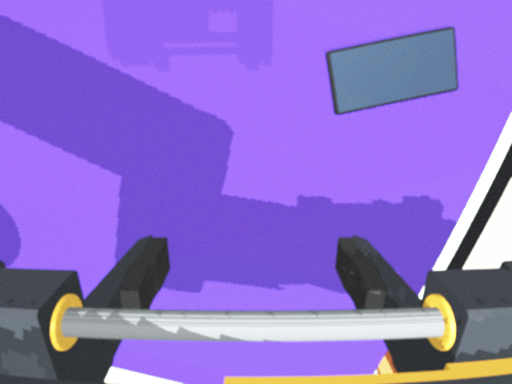

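Cap candidates in scene/top pixels: the blue cap at (150,182)/(363,225); the pink lookalike at (175,186)/(339,222); blue bits in the caddy tray at (333,218); the blue roof of the figure at (237,178). I choose the lone blue cylinder. The nozzle is orange at scene (307,172), top (216,196). The orange roll in the tray is a distractor.

```bash
cat > h.py <<'E'
from rig import ctrl
import numpy as np, cv2
from scipy.spatial.transform import Rotation as Ro
def grab(n):
    s=ctrl.state(); f=ctrl.grab_frame(n)
    if n=="wrist":
        T=np.eye(4);T[:3,:3]=Ro.from_rotvec(s["orientation"]).as_matrix();T[:3,3]=s["ee_pos"]
        C=T@f["hand_eye"]; f["R"]=C[:3,:3].T; f["t"]=-f["R"]@C[:3,3]
    f["d"]=np.array([f["k1"],0,0,0.]); return f
def ray(f,uv):
    p=cv2.undistortPoints(np.array([[uv]],float),f["mtx"],f["d"])[0,0]
    d=f["R"].T@np.array([p[0],p[1],1]); return -f["R"].T@f["t"], d/np.linalg.norm(d)
def onz(f,uv,z):
    c,d=ray(f,uv); return c+d*(z-c[2])/d[2]
def tri(*fu):
    A=0;b=0;rs=[ray(*x) for x in fu]
    for c,d in rs:
        M=np.eye(3)-np.outer(d,d);A=A+M;b=b+M@c
    x=np.linalg.solve(A,b); return x,[np.linalg.norm((np.eye(3)-np.outer(d,d))@(x-c)) for c,d in rs]
def proj(f,X):
    return cv2.projectPoints(np.array([X],float),cv2.Rodrigues(f["R"])[0],f["t"],f["mtx"],f["d"])[0][0,0]
def blobs(f,lo,hi,roi=None,amin=8):
    hsv=cv2.cvtColor(f["img"],cv2.COLOR_RGB2HSV); m=cv2.inRange(hsv,np.array(lo),np.array(hi))
    if roi: 
        z=np.zeros_like(m);x0,y0,x1,y1=roi;z[y0:y1,x0:x1]=m[y0:y1,x0:x1];m=z
    n,l,st,c=cv2.connectedComponentsWithStats(m)
    return [(c[i].round(1).tolist(),st[i].tolist()) for i in range(1,n) if st[i][4]>=amin],l
def crop(f,x0,y0,x1,y1,k,name):
    cv2.imwrite(f"pics/{name}.png",cv2.resize(f["img"][y0:y1,x0:x1,::-1],None,fx=k,fy=k,interpolation=cv2.INTER_NEAREST))
def down(psi):  # tool z down, tool x at yaw psi
    c,s=np.cos(psi),np.sin(psi)
    return Ro.from_matrix(np.array([[c,s,0],[s,-c,0],[0,0,-1]])).as_rotvec()
E
python3 - <<'E'
from h import *
s=grab("scene");t=grab("top")
for n,f,r in (("s",s,(130,160,260,205)),("t",t,(260,180,390,260))):
    print(n,"blue",blobs(f,(100,80,20),(130,255,255),r)[0])
for n,f,r in (("s",s,(290,155,325,190)),("t",t,(200,180,240,215))):
    print(n,"or",blobs(f,(0,150,120),(22,255,255),r)[0])
print(Ro.from_rotvec(ctrl.state()["orientation"]).as_matrix().round(2))
crop(s,280,150,400,250,5,"s1");crop(t,140,170,250,230,6,"t1");crop(t,320,200,390,245,8,"t2")
E
```

```text
s blue [([236.8, 168.4], [228, 163, 19, 12, 156]), ([149.5, 181.3], [144, 173, 12, 18, 162]), ([244.0, 176.5], [242, 173, 5, 8, 16]), ([232.9, 178.6], [228, 176, 11, 6, 37]), ([230.1, 184.2], [229, 182, 3, 6, 16]), ([236.2, 186.0], [235, 184, 4, 5, 15])]
t blue [([362.7, 224.4], [357, 220, 12, 10, 88]), ([282.7, 235.7], [275, 228, 16, 16, 181])]
s or [([306.4, 173.7], [302, 165, 10, 17, 128])]
t or [([215.8, 194.8], [213, 192, 7, 7, 40])]
[[ 0.96  0.28 -0.  ]
 [ 0.28 -0.96  0.  ]
 [ 0.   -0.   -1.  ]]
```

View pics/s1.png

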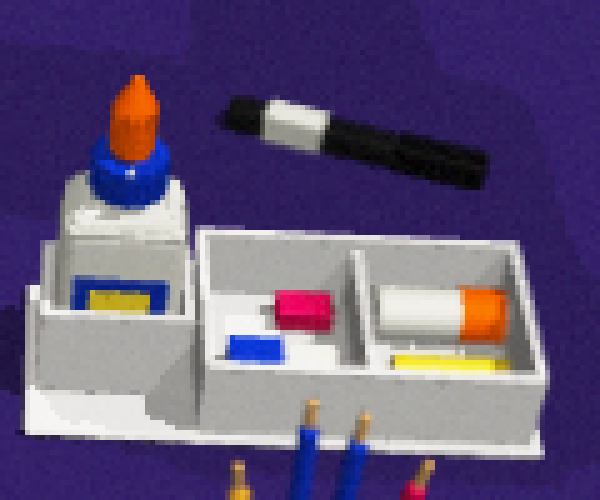

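View pics/t1.png

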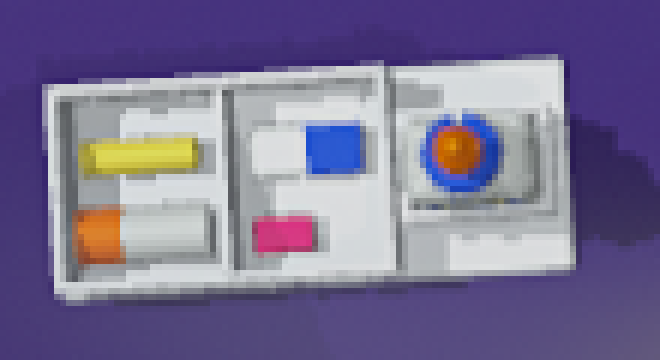

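View pics/t2.png

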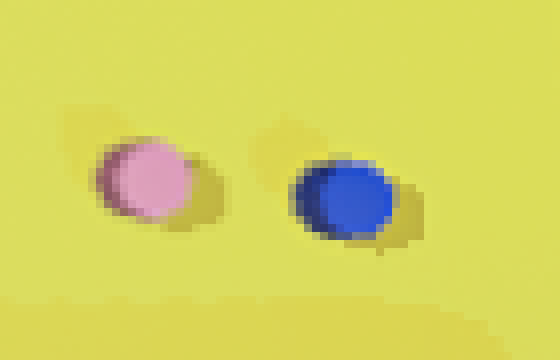

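The crops show an upright blue cap with the pink one beside it, and the bottle with its nozzle in the caddy's end pocket. The white collar mark is on the +x side, at scene-crop pixel (131,172).

Run:
```python
from h import *
s=grab("scene");t=grab("top")
print("cap mid tri",tri((s,(149.5,181.3)),(t,(362.7,224.4))))
print("cap top plane",onz(t,(364.4,224.8),.04))
print("pink",onz(t,(339.5,222.5),.04))
print("nozzle tip",onz(t,(216.2,194.5),.16), tri((s,(307.5,165.5)),(t,(216.2,194.5))))
print("nozzle knob scene", onz(s,(306.6,177),.135))
for n,u in (("pot",(190,113)),("marker",(177,261)),("figure",(284,236)),("tape",(309,162))): print(n,onz(t,u,.05).round(3))
for u in ((148.5,184.5),(151,219.5),(235.5,214.5),(234,180)): print("caddy",onz(t,u,.03).round(4))
```

```text
cap mid tri (array([ 0.47594068, -0.35462756,  0.02148771]), [np.float64(0.0004864242637972692), np.float64(0.00048642426379713144)])
cap top plane [ 0.47511457 -0.3546896   0.04      ]
pink [ 0.48193204 -0.29008911  0.04      ]
nozzle tip [0.54970513 0.01646912 0.16      ] (array([0.54955932, 0.01806587, 0.16158033]), [np.float64(0.0017171902934719672), np.float64(0.0017171902934719637)])
nozzle knob scene [0.55300727 0.020157   0.135     ]
pot [0.769 0.092 0.05 ]
marker [0.39  0.125 0.05 ]
figure [ 0.45  -0.146  0.05 ]
tape [ 0.638 -0.213  0.05 ]
caddy [0.5861 0.203  0.03  ]
caddy [0.4952 0.196  0.03  ]
caddy [ 0.5059 -0.0228  0.03  ]
caddy [ 0.5954 -0.0197  0.03  ]
```

Run:
```python
from h import *
for psi in np.arange(-3,3.1,.5):
    q=ctrl.solve_ik([.549,.018,.25],down(psi)); print(round(psi,2), None if q is None else np.round(q,2))
psi=0.8
ctrl.move_to([.549,.017,.25],down(psi))
f=grab("wrist");cv2.imwrite("pics/w1.png",f["img"][:,:,::-1])
st=ctrl.state();print(st["time_s"],st["ee_pos"],st["joints"])
print(proj(f,(.549,.017,.161)))
```

```text
-3.0 [-0.18  0.1   1.64  0.    1.39 -1.9 ]
-2.5 [-0.18  0.1   1.64 -0.    1.39 -2.4 ]
-2.0 [-0.18  0.1   1.64 -0.    1.39 -2.9 ]
-1.5 [-0.18  0.1   1.64 -0.    1.39  2.89]
-1.0 [-0.18  0.1   1.64 -0.    1.39  2.39]
-0.5 [-0.18  0.1   1.64 -0.    1.39  1.89]
0.0 [-0.18  0.1   1.64 -0.    1.39  1.39]
0.5 [-0.18  0.1   1.64 -0.    1.39  0.89]
1.0 [-0.18  0.1   1.64 -0.    1.39  0.39]
1.5 [-0.18  0.1   1.64 -0.    1.39 -0.11]
2.0 [-0.18  0.1   1.64 -0.    1.39 -0.61]
2.5 [-0.18  0.1   1.64 -0.    1.39 -1.11]
3.0 [-0.18  0.1   1.64 -0.    1.39 -1.61]
2.85 [0.54905938 0.01612748 0.24994051] [-1.86682086e-01  1.03035870e-01  1.64436484e+00 -1.48555023e-04
  1.39425394e+00  5.85509712e-01]
[250.83550188 188.37120567]
```

View pics/w1.png

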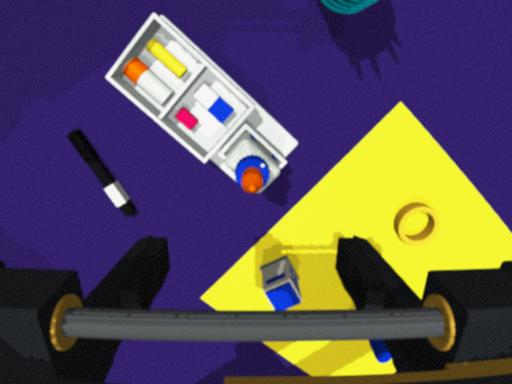

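Run:
```python
from h import *
f=grab("wrist")
b,l=blobs(f,(0,170,120),(22,255,255),(230,150,275,210));print(b)
crop(f,215,135,290,205,8,"w1c")
```

```text
[([251.7, 180.0], [243, 168, 19, 25, 386])]
```

View pics/w1c.png

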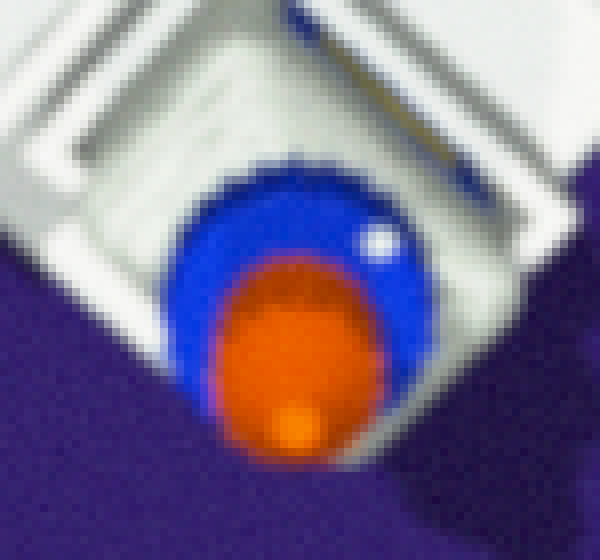

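Run:
```python
from h import *
f=grab("wrist");s=grab("scene");
print(onz(f,(252.1,188.4),.1615))
c,d=ray(f,(252.1,188.4));
b,l=blobs(f,(105,150,90),(125,255,255),(230,150,275,200));print(b)
# collar: mark
print("mark",onz(f,(262.4,165.2),.124))
b,l2=blobs(f,(100,120,60),(130,255,255),(230,150,275,200))
m=((l>0)|(l2>0)).astype(np.uint8)
print(onz(f,(235.2,173),.124),onz(f,(269.5,173),.124))
# collar bottom (far) rim of top face unclear; use mark radius check
```

```text
[0.54982381 0.01640195 0.1615    ]
[([250.9, 167.9], [236, 156, 33, 32, 436])]
mark [0.56375516 0.01702543 0.124     ]
[0.54037109 0.02934656 0.124     ] [0.56332558 0.00696876 0.124     ]
```

Run:
```python
from h import *
P=np.array([.5495,.0165,.146])
ctrl.grip(.045)
ctrl.line_to(P,down(.8),v=.1)
a=ctrl.state();print(a["time_s"],a["ee_pos"],a["ft_force"],a["wrist_torque"])
ctrl.grip(0.0)
b=ctrl.state();print(b["time_s"],b["finger_gap"],b["ft_force"],b["wrist_torque"])
f=grab("scene");crop(f,250,110,370,210,6,"s2")
for i in range(1,5):
    ph=.06*i
    ctrl.move_to(P-[0,0,.0015*ph],down(.8-ph))
    b=ctrl.state();print(round(b["time_s"],2),ph,b["ft_force"].round(2),b["wrist_torque"].round(3),b["finger_gap"])
```

```text
4.9667 [0.55006883 0.01640319 0.14675954] [ 0.63707415 -0.30999894 -0.48516843] [-0.06259711 -0.04579118 -0.07096313]
5.6917 0.0028140016127743846 [ 1.34955248  0.52700635 -0.54653993] [-0.01391573 -0.04672583  0.03604158]
5.99 0.06 [ 0.17  0.74 -1.17] [-0.043 -0.017 -0.035] 0.0025594465259106067
6.24 0.12 [-0.71  1.06  0.02] [ 0.026 -0.012 -0.027] 0.0029928427965359057
6.49 0.18 [-0.49  0.79  0.57] [ 0.041 -0.045 -0.011] 0.002767278058359842
6.74 0.24 [-1.28  0.35  0.84] [0.038 0.013 0.017] 0.002162510875598478
```

View pics/s2.png

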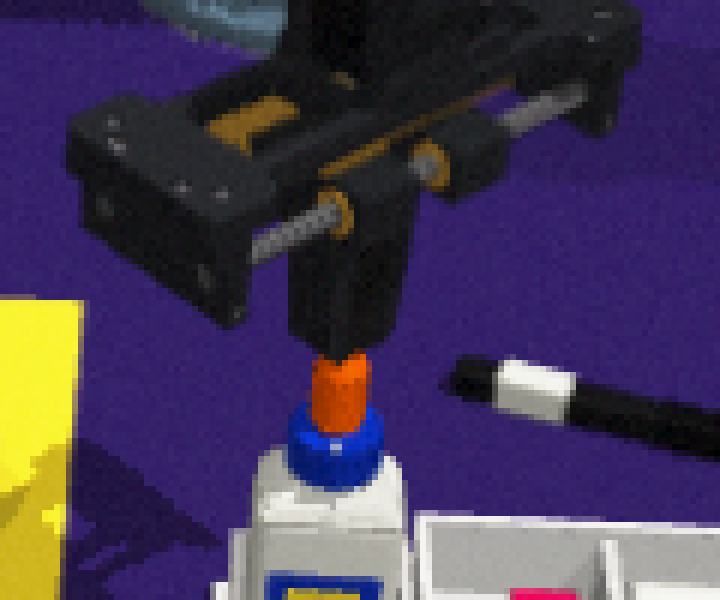

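The fingers are at the cone, not the knob: the gap is 2.8 mm and the whole knob is visible below them. I'll stop and compare heights by projection.

Run:
```python
from h import *
f=grab("scene"); x=ctrl.state();print(x["ee_pos"],x["finger_gap"],x["joints"].round(3))
for z in (.01,.124,.130,.147,.16): print(z,((proj(f,(.5495,.0165,z))-[250,110])*6).round(0))
b,l=blobs(f,(0,150,120),(22,255,255),(290,155,325,190));print(b)
w=grab("wrist");cv2.imwrite("pics/w2.png",w["img"][:,:,::-1])
t=grab("top");crop(t,160,150,260,225,6,"t3")
```

```text
[0.54957172 0.01648635 0.14577836] 0.0024636088985124783 [-0.186  0.211  1.743  0.     1.188  0.822]
0.01 [304. 657.]
0.124 [327. 420.]
0.13 [328. 406.]
0.147 [332. 367.]
0.16 [335. 336.]
[([306.1, 175.3], [302, 169, 9, 13, 104])]
```

View pics/w2.png

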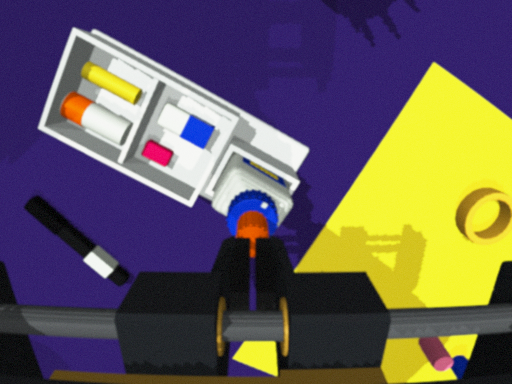

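View pics/t3.png

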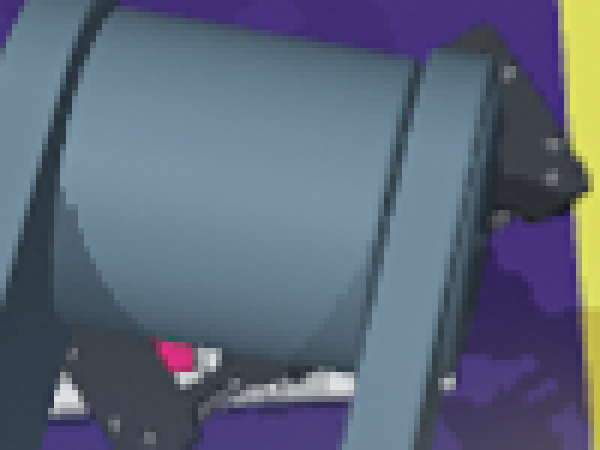

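Run:
```python
from h import *
w=grab("wrist");s=grab("scene")
print("mark",onz(w,(265,205.5),.124), "scene",onz(s,(306.2,184.5),.124))
print("pred mark px",proj(w,(.5645,.0172,.124)))
st=ctrl.state();R=Ro.from_rotvec(st["orientation"]).as_matrix();p=st["ee_pos"]
for zt in (-.02,-.01,0,.017): print(zt,[proj(w,p+R@np.array([.009,y,zt])).round(0).tolist() for y in (-.0187,-.0012,.0012,.0187)], proj(w,p+R@np.array([-.009,.01,zt])).round(0))
crop(w,180,170,320,275,5,"w2c")
```

```text
mark [0.56423856 0.01569367 0.124     ] scene [0.56358894 0.02055268 0.124     ]
pred mark px [263.17352257 203.95024731]
-0.02 [[213.0, 242.0], [249.0, 242.0], [253.0, 242.0], [289.0, 242.0]] [270. 273.]
-0.01 [[215.0, 233.0], [249.0, 233.0], [253.0, 233.0], [287.0, 233.0]] [269. 263.]
0 [[217.0, 225.0], [249.0, 225.0], [253.0, 225.0], [285.0, 225.0]] [269. 253.]
0.017 [[220.0, 213.0], [249.0, 213.0], [253.0, 213.0], [282.0, 213.0]] [267. 240.]
```

View pics/w2c.png

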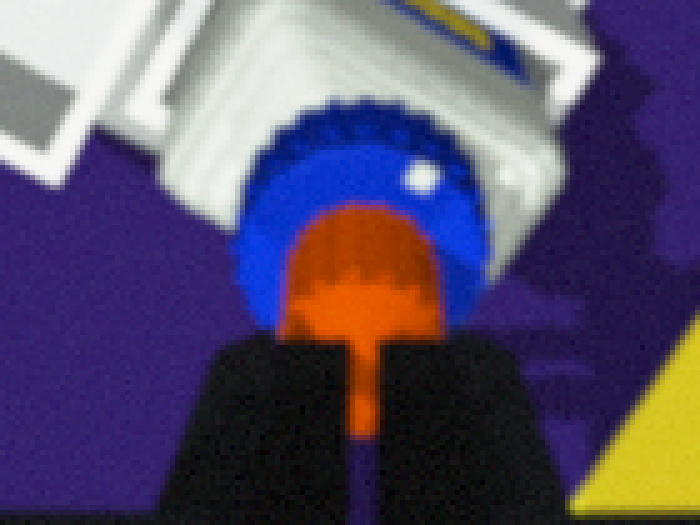

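All the views agree that the fingertips are about 15 mm behind the reported TCP rather than 17 mm ahead, so I gripped only the spout tip. I'll open, descend in steps with force checks, and look again.

Run:
```python
from h import *
ctrl.grip(.045)
P=np.array([.5495,.0165,.146]);psi=.56
for z in (.138,.130,.124):
    ctrl.line_to([P[0],P[1],z],down(psi),v=.06); b=ctrl.state();print(b["time_s"],z,b["ee_pos"].round(4),b["ft_force"].round(2),b["wrist_torque"].round(3),b["finger_gap"])
w=grab("wrist");crop(w,130,140,380,300,3,"w3");s=grab("scene");crop(s,250,110,370,210,5,"s3")
```

```text
8.025 0.138 [0.5489 0.0166 0.1372] [-1.03 -0.33  0.45] [-0.055  0.029  0.034] 0.044923890086881385
8.3083 0.13 [0.549  0.0166 0.1293] [ 0.69 -0.05 -0.1 ] [-0.03  -0.064  0.028] 0.04528015466082902
8.5583 0.124 [0.5492 0.0166 0.1235] [0.06 0.63 0.36] [-0.021  0.016 -0.009] 0.04475785753086245
```

View pics/w3.png

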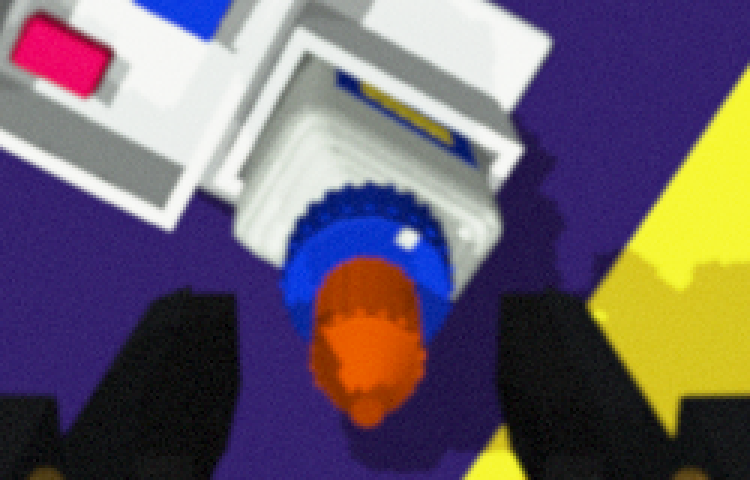

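View pics/s3.png

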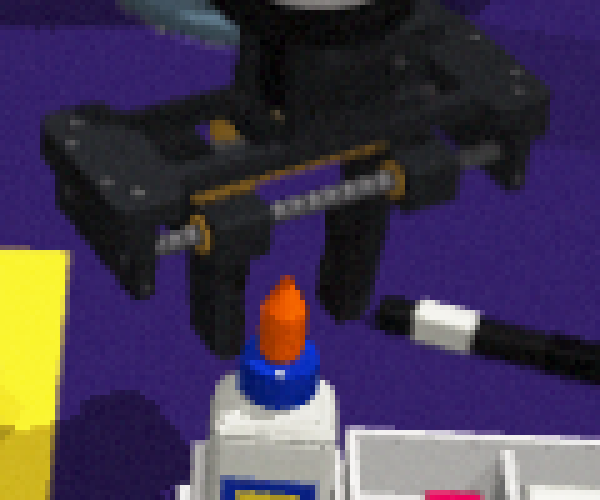

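Run:
```python
from h import *
psi=.56
def show(t): 
    b=ctrl.state();print(t,round(b["time_s"],2),b["ee_pos"].round(4),b["ft_force"].round(2),b["wrist_torque"].round(3),round(b["finger_gap"],4));return b
ctrl.line_to([.5495,.0165,.116],down(psi),v=.05);show("d")
ctrl.grip(0.0);show("g")
w=grab("wrist");crop(w,180,140,330,280,4,"w4");s=grab("scene");crop(s,250,110,370,210,5,"s4")
```

```text
d 8.97 [0.5491 0.0166 0.1154] [-0.59 -0.68  0.33] [0.002 0.021 0.009] 0.0454
g 9.5 [0.5495 0.0165 0.1161] [ 0.3  -0.59  0.37] [ 0.063  0.022 -0.034] 0.0174
```

View pics/w4.png

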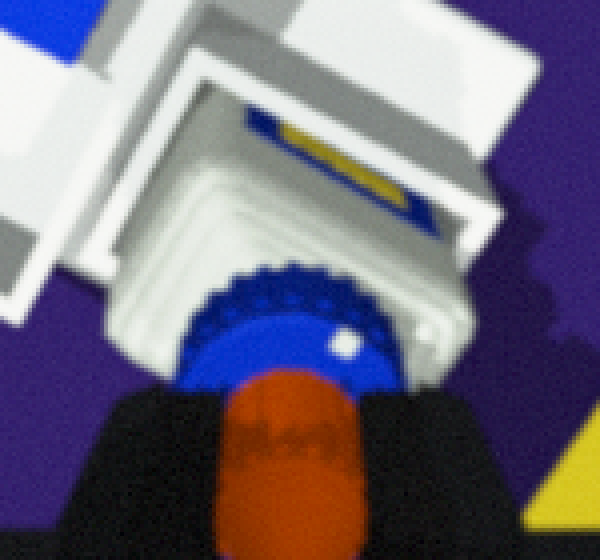

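View pics/s4.png

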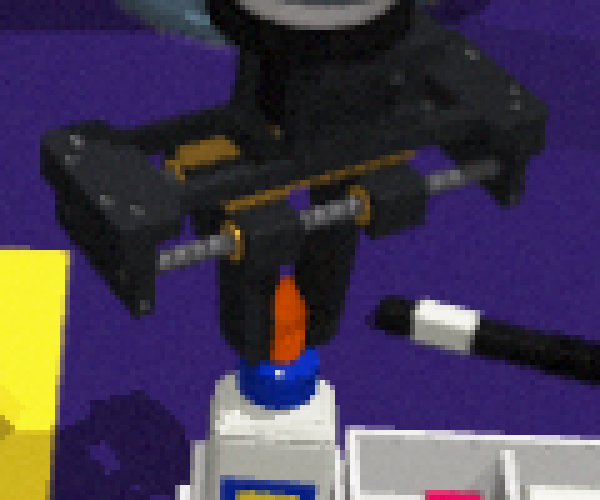

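```bash
cat >> h.py <<'E'
def avg(n=6):
    F=[];T=[]
    for _ in range(n):
        ctrl.dwell(.015); b=ctrl.state();F.append(b["ft_force"]);T.append(b["wrist_torque"])
    return np.mean(F,0),np.mean(T,0),b
E
python3 - <<'E'
from h import *
psi=.56;P=np.array([.5495,.0165,.116])
F,T,b=avg(10);print("base",F.round(2),T.round(3));t0=T[2]
ph=0
while ph<1.45:
    ph+=.04 
    ctrl.move_to(P-[0,0,.0015*ph],down(psi-ph))
    F,T,b=avg(5)
    print(round(b["time_s"],2),round(ph,2),F.round(1),T.round(3),round(b["finger_gap"],4))
    if abs(T[2])>.12 or np.abs(F).max()>10: break
E
```

```text
base [-0.4   0.24  0.65] [0.06  0.008 0.009]
10.1 0.04 [-0.4  0.6  1.1] [ 0.091  0.05  -0.007] 0.0169
10.43 0.08 [-0.8  0.8  1. ] [ 0.126  0.081 -0.019] 0.017
10.77 0.12 [-0.2  0.4  1.4] [ 0.108  0.058 -0.008] 0.0172
11.1 0.16 [-0.6  1.   1.7] [0.144 0.09  0.022] 0.0173
11.43 0.2 [-0.8  0.5  2. ] [0.161 0.09  0.005] 0.0171
11.77 0.24 [-0.8  0.6  1.9] [0.184 0.103 0.014] 0.0171
12.1 0.28 [-0.5  1.1  1.6] [ 0.208  0.109 -0.002] 0.0169
12.43 0.32 [-0.5  1.1  1.9] [ 0.268  0.096 -0.006] 0.0169
12.77 0.36 [-0.5  1.4  2.3] [0.237 0.086 0.006] 0.0171
13.1 0.4 [-0.5  1.   2.4] [ 0.261  0.09  -0.009] 0.017
13.43 0.44 [-0.5  1.   2.4] [ 0.292  0.099 -0.012] 0.0167
13.77 0.48 [-0.7  1.1  2.5] [ 0.3    0.096 -0.004] 0.0169
14.1 0.52 [-0.7  0.9  2.5] [ 0.341  0.085 -0.012] 0.0172
14.43 0.56 [-0.3  1.3  2.8] [ 0.359  0.091 -0.005] 0.0167
14.77 0.6 [-0.4  1.9  2.7] [0.356 0.087 0.006] 0.0169
15.1 0.64 [-1.   1.7  3.7] [0.38  0.097 0.02 ] 0.0172
15.43 0.68 [-0.6  2.   3.4] [0.382 0.107 0.013] 0.0171
15.77 0.72 [-0.6  1.5  3.5] [ 0.402  0.087 -0.008] 0.0171
16.1 0.76 [0.  1.7 2.9] [0.43  0.07  0.013] 0.0172
16.43 0.8 [-0.4  1.9  3.1] [0.432 0.073 0.008] 0.0166
16.77 0.84 [-0.4  2.5  3.4] [0.436 0.05  0.01 ] 0.017
17.1 0.88 [-0.6  2.   3.7] [0.472 0.035 0.011] 0.017
17.43 0.92 [-0.4  1.7  3.6] [ 0.472  0.048 -0.008] 0.017
17.77 0.96 [-0.4  2.1  3.8] [0.514 0.039 0.002] 0.0169
18.1 1.0 [-0.2  2.1  3.7] [0.496 0.007 0.003] 0.0171
18.43 1.04 [0.2 2.1 4. ] [0.5   0.007 0.018] 0.017
18.77 1.08 [-0.2  2.1  3.8] [ 0.52  -0.01   0.008] 0.0173
19.1 1.12 [-0.2  2.4  4.5] [ 0.559 -0.047 -0.01 ] 0.017
19.43 1.16 [0.3 2.5 4.3] [ 0.591 -0.088  0.055] 0.0166
19.77 1.2 [0.  2.6 4.8] [ 0.662 -0.058  0.182] 0.0172
```

Torque is flat up to 1.16 rad, then rises to 0.18 N m, which is well above the drag and below what moves the collar: the stop. Next I release and compare from the same viewpoint as before.

Run:
```python
from h import *
ctrl.grip(.045)
F,T,b=avg(5);print(b["time_s"],F.round(2),T.round(3))
ctrl.line_to([.5495,.0165,.16],v=.1)
ctrl.move_to([.549,.017,.25],down(.8))
ctrl.dwell(.15)
f=grab("wrist");crop(f,215,135,290,205,8,"w5c");st=ctrl.state();print(st["time_s"],st["ee_pos"])
crop(grab("scene"),280,150,400,250,5,"s5")
```

```text
20.4333 [-0.09 -0.22  0.29] [ 0.067 -0.007 -0.017]
22.5333 [0.54882326 0.01701815 0.24957053]
```

View pics/w5c.png

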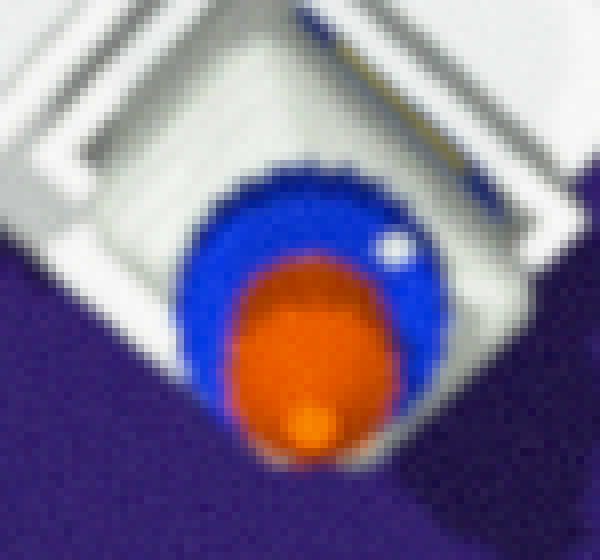

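View pics/s5.png

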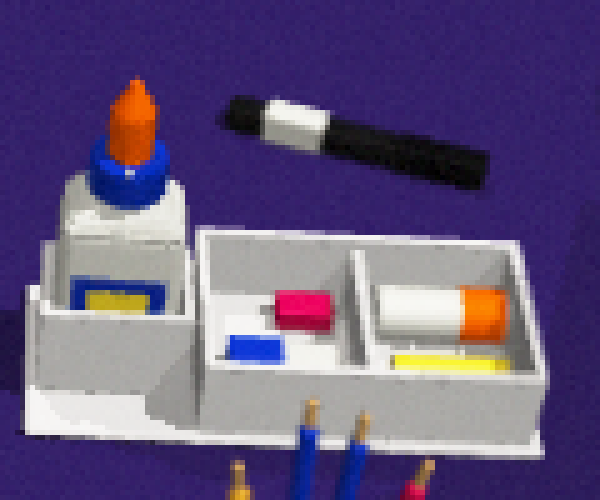

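Run:
```python
from h import *
f=grab("wrist");print("tip",onz(f,(253.9,188.1),.160))
ctrl.move_to([.4755,-.355,.13],down(.8));ctrl.dwell(.1)
f=grab("wrist");cv2.imwrite("pics/w6.png",f["img"][:,:,::-1]);st=ctrl.state();print(st["time_s"],st["ee_pos"])
u=proj(f,(.4755,-.355,.04)).astype(int);print(u);crop(f,u[0]-40,u[1]-35,u[0]+40,u[1]+35,8,"w6c");print(u-[40,35])
```

```text
tip [0.5505517  0.01610314 0.16      ]
24.2583 [ 0.47636888 -0.3540944   0.13053528]
[251 189]
[211 154]
```

View pics/w6.png

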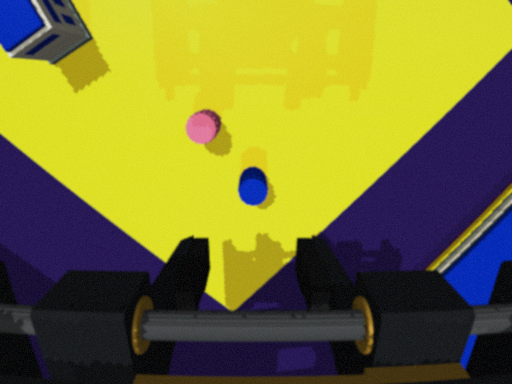

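View pics/w6c.png

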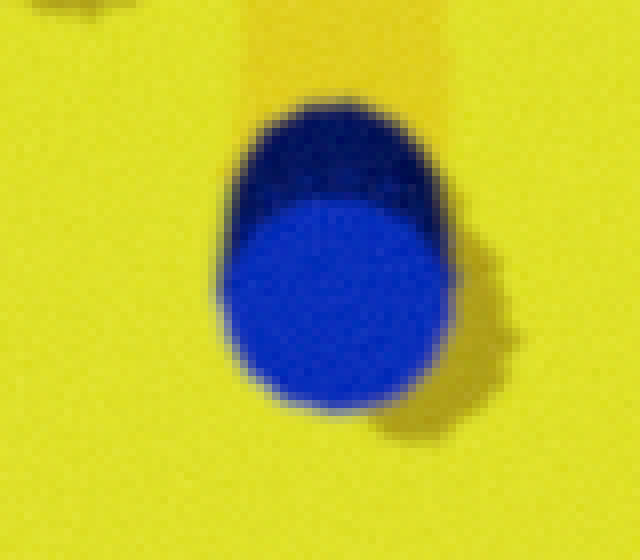

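Run:
```python
from h import *
f=grab("wrist");st=ctrl.state()
c=onz(f,(253.25,191.9),.04)+np.array([.4755,-.355,.13])-st["ee_pos"];print("cap",c)
assert np.hypot(c[0]-.4755,c[1]+.355)<.005
x,y=c[:2]
ctrl.line_to([x,y,.05],v=.12);ctrl.line_to([x,y,.004],v=.06)
F,T,b=avg(3);print(b["time_s"],F.round(2),b["ee_pos"])
ctrl.grip(0.0);print("gap",ctrl.state()["finger_gap"])
ctrl.grip(.045)
ctrl.move_to([x,y,.004],down(.8-np.pi/2))
ctrl.grip(0.0);F0,T0,b=avg(5);print("gap",b["finger_gap"],b["time_s"],F0.round(2))
w=grab("wrist");cv2.imwrite("pics/w7.png",w["img"][:,:,::-1])
crop(grab("scene"),80,120,240,220,5,"s7")
```

```text
cap [ 0.47450979 -0.35810376  0.03954595]
26.0917 [-0.2   0.12  0.47] [ 0.47480662 -0.35843776  0.00444923]
gap 0.02385388730805218
gap 0.023679297646701 28.9667 [-0.06  0.24 -0.1 ]
```

View pics/w7.png

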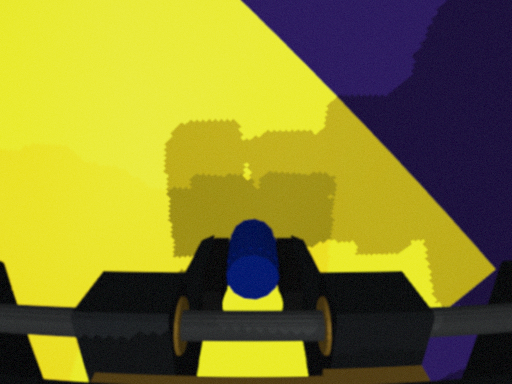

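View pics/s7.png

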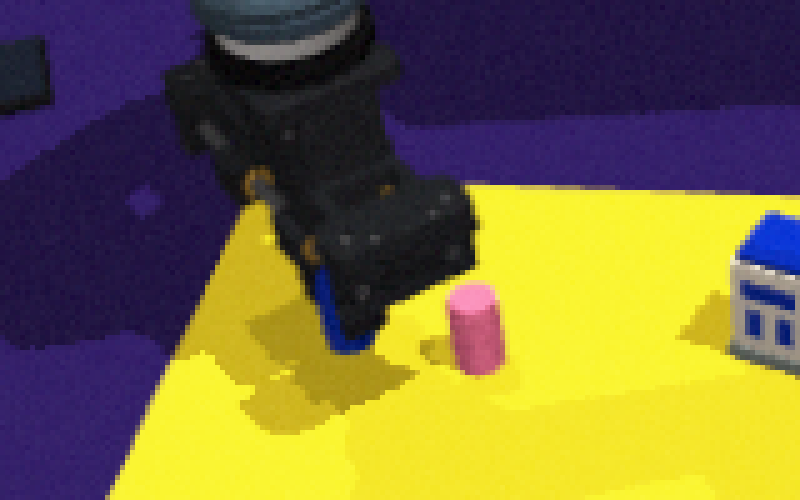

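Run:
```python
from h import *
f=grab("wrist");st=ctrl.state();p=np.array([.47451,-.35810,.004]);R=Ro.from_rotvec(down(.8-np.pi/2)).as_matrix()
print("pred cap top",proj(f,st["ee_pos"]+R@np.array([0,0,-.036])))
b,l=blobs(f,(105,150,90),(125,255,255),(215,200,290,310),20);print(b)
crop(f,205,205,305,310,6,"w7c")
ctrl.line_to([p[0],p[1],.10],v=.15)
ctrl.move_to([.5505,.0162,.215],down(.8-np.pi/2));ctrl.dwell(.1)
F,T,b=avg(5);print(b["time_s"],F.round(2),T.round(3),b["finger_gap"],b["ee_pos"])
f=grab("wrist");cv2.imwrite("pics/w8.png",f["img"][:,:,::-1]);print("pred tip",proj(f,b["ee_pos"]*[1,1,0]+[0,0,.16]))
crop(grab("scene"),250,90,370,190,5,"s8")
```

```text
pred cap top [251.06758963 277.89574081]
[([252.0, 276.0], [227, 255, 51, 43, 1713])]
31.575 [0.17 0.28 0.01] [ 0.091  0.011 -0.019] 0.02426581696465252 [0.55046089 0.01519711 0.21455109]
pred tip [251.43945296 205.5597727 ]
```

View pics/w7c.png

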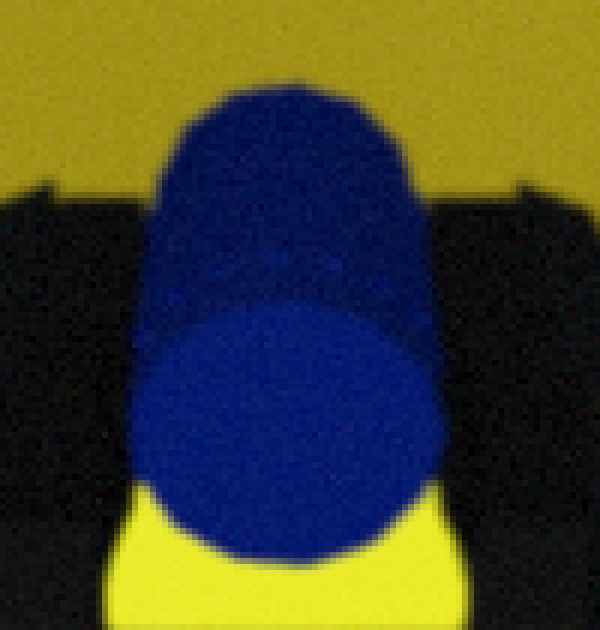

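View pics/w8.png

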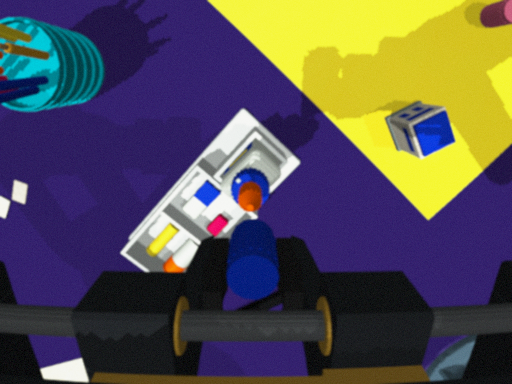

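View pics/s8.png

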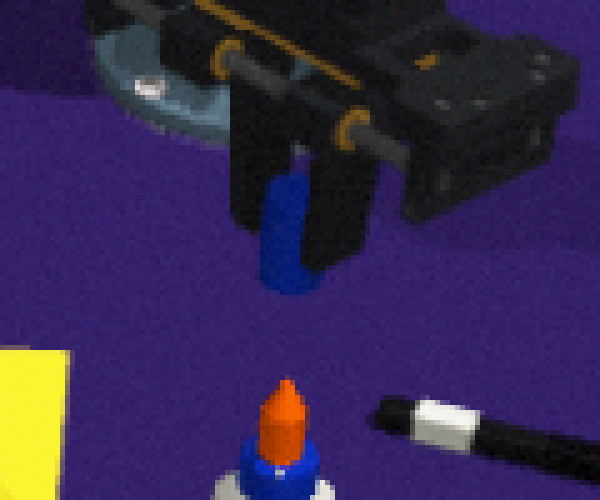

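Run:
```python
from h import *
f=grab("wrist");crop(f,210,155,290,230,8,"w8c")
b,l=blobs(f,(0,170,120),(22,255,255),(230,170,275,225));print(b)
```

```text
[([249.9, 196.7], [239, 183, 22, 28, 507])]
```

View pics/w8c.png

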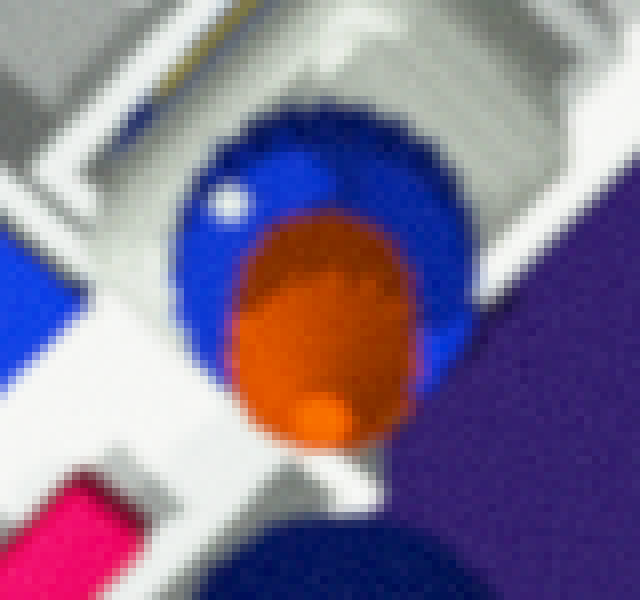

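Run:
```python
from h import *
ps=[]
for i in range(8):
    ctrl.dwell(.01);s=ctrl.state();ps.append(s["ee_pos"])
print(np.mean(ps,0),np.std(ps,0),s["time_s"],s["joints"])
q=ctrl.solve_ik([.5505,.0162,.215],down(.8-np.pi/2));print(q)
```

```text
[0.55049555 0.01571653 0.21484762] [1.37131576e-05 5.70942720e-05 1.82903165e-05] 31.7917 [-1.86860038e-01  1.36697842e-01  1.67940837e+00 -3.82479093e-05
  1.32574026e+00  2.15539110e+00]
[-1.86140889e-01  1.36435005e-01  1.67938622e+00 -8.88178420e-16
  1.32577142e+00  2.15545176e+00]
```

Run:
```python
from h import *
ctrl.line_to([.5500,.0172,.205],v=.1);ctrl.dwell(.6)
s=ctrl.state();f=grab("wrist");crop(f,210,155,290,230,8,"w9c");print(s["ee_pos"],s["time_s"])
R=Ro.from_rotvec(s["orientation"]).as_matrix()
print("pred tip",proj(f,s["ee_pos"]+R@[0,0,s["ee_pos"][2]-.16]),"pred captop",proj(f,s["ee_pos"]+R@[0,0,-.036]))
crop(f,205,205,305,310,6,"w9d")
```

```text
[0.55001788 0.01718712 0.20507814] 32.6417
pred tip [251.44714764 210.57573754] pred captop [251.07152271 277.88927283]
```

View pics/w9c.png

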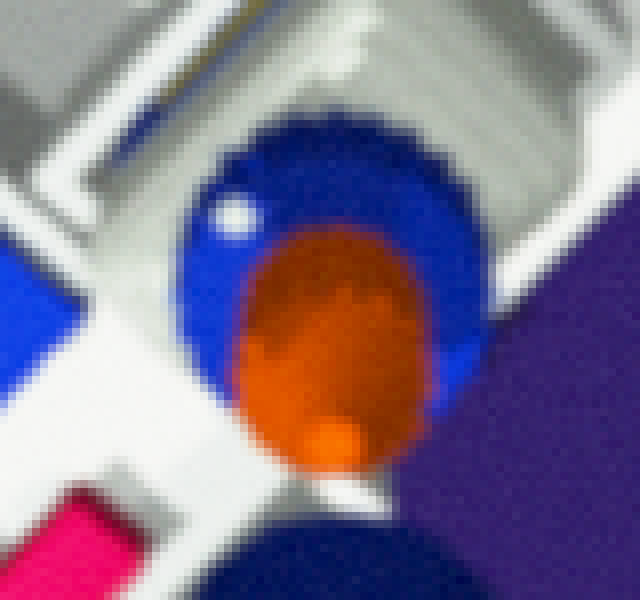

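View pics/w9d.png

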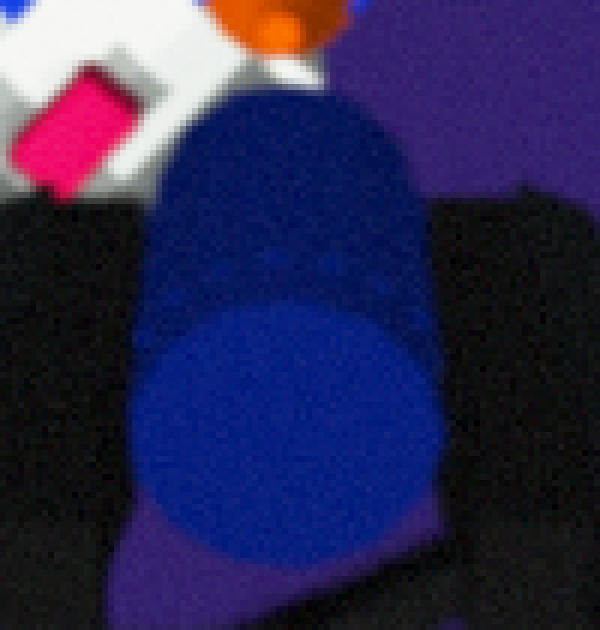

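Run:
```python
from h import *
x,y=.5503,.0174
ctrl.line_to([x,y,.168],v=.08);F0,T0,b=avg(6);print(b["time_s"],F0.round(2),T0.round(3))
z=.168
while z>.1295:
    z-=.003
    ctrl.line_to([x,y,z],v=.03);F,T,b=avg(3)
    print(round(b["time_s"],2),round(z,4),b["ee_pos"].round(4),(F-F0).round(2),(T-T0).round(3))
    if np.abs(F-F0).max()>6: break
crop(grab("scene"),250,110,370,210,6,"s9")
```

```text
33.4083 [-0.13 -0.03 -0.03] [ 0.071 -0.007  0.012]
33.71 0.165 [0.5503 0.0174 0.1651] [-0.14 -0.34 -0.02] [-0.002 -0.007  0.   ]
34.01 0.162 [0.5502 0.0174 0.1618] [ 0.15  0.38 -0.18] [ 0.061  0.008 -0.017]
34.31 0.159 [0.5502 0.0174 0.1588] [ 0.48  0.35 -0.08] [-0.008 -0.025 -0.027]
34.61 0.156 [0.5502 0.0174 0.1559] [0.4  0.01 0.42] [-0.008  0.011 -0.021]
34.91 0.153 [0.5502 0.0174 0.1529] [ 0.48 -0.09 -0.14] [ 0.052 -0.009  0.006]
35.21 0.15 [0.5502 0.0174 0.1499] [-0.05  0.23 -0.55] [-0.003 -0.001  0.007]
35.51 0.147 [0.5502 0.0174 0.1468] [ 0.34  0.07 -0.28] [ 0.012  0.011 -0.01 ]
35.81 0.144 [0.5502 0.0174 0.1438] [ 0.2  -0.12 -0.84] [ 0.045 -0.047 -0.038]
36.11 0.141 [0.5502 0.0174 0.1408] [-0.05  0.56  0.04] [ 0.028  0.014 -0.019]
36.41 0.138 [0.5502 0.0174 0.1379] [ 0.07  0.62 -0.55] [ 0.031 -0.016 -0.01 ]
36.71 0.135 [0.5502 0.0174 0.1348] [-0.05  0.27  0.05] [ 0.008 -0.025 -0.018]
37.01 0.132 [0.5502 0.0174 0.1318] [0.12 0.46 0.06] [ 0.019 -0.018  0.019]
37.31 0.129 [0.5502 0.0174 0.1289] [ 0.58 -0.06 -0.68] [ 0.029 -0.008 -0.011]
```

View pics/s9.png

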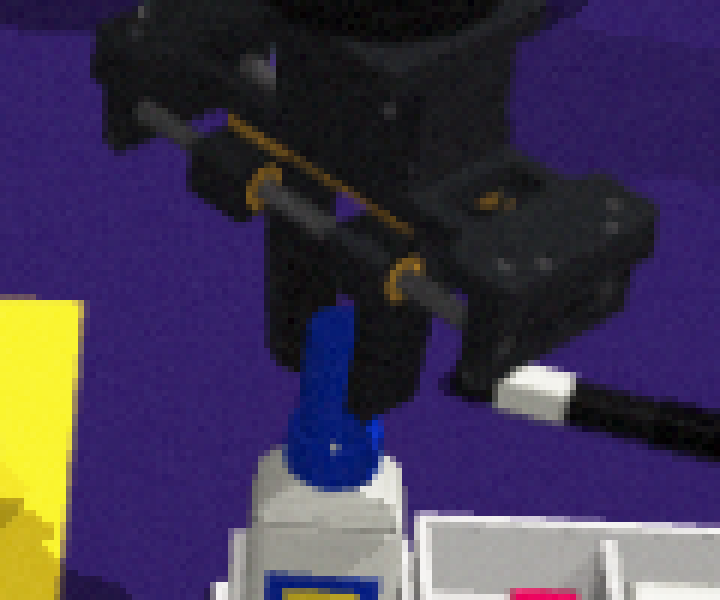

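Slid on with no force. I'll feel for the rim landing in 0.5 mm steps, then release.

Run:
```python
from h import *
x,y=.5503,.0174
F0,T0,b=avg(10);z=.129
while z>.1245:
    z-=.0005
    ctrl.line_to([x,y,z],v=.02);F,T,b=avg(5)
    print(round(b["time_s"],2),round(z,4),(F-F0).round(2),(T-T0).round(3))
    if (F-F0)[2]>3: break
ctrl.grip(.045);ctrl.dwell(.2)
ctrl.line_to([x,y,.185],v=.1)
ctrl.move_to([.549,.017,.25],down(.8));ctrl.dwell(.4)
f=grab("wrist");crop(f,205,135,300,215,7,"w10");s=ctrl.state();print(s["time_s"])
print("pred captop",proj(f,(.5500,.0172,.164)))
crop(grab("scene"),260,130,400,250,5,"s10")
```

```text
37.86 0.1285 [ 0.01  0.34 -0.18] [ 0.019 -0.019  0.028]
38.19 0.128 [-0.01 -0.04 -0.09] [-0.014 -0.009 -0.013]
38.52 0.1275 [-0.43  0.36  4.72] [0.015 0.155 0.01 ]
41.7917
pred captop [252.32370072 189.18601134]
```

View pics/w10.png

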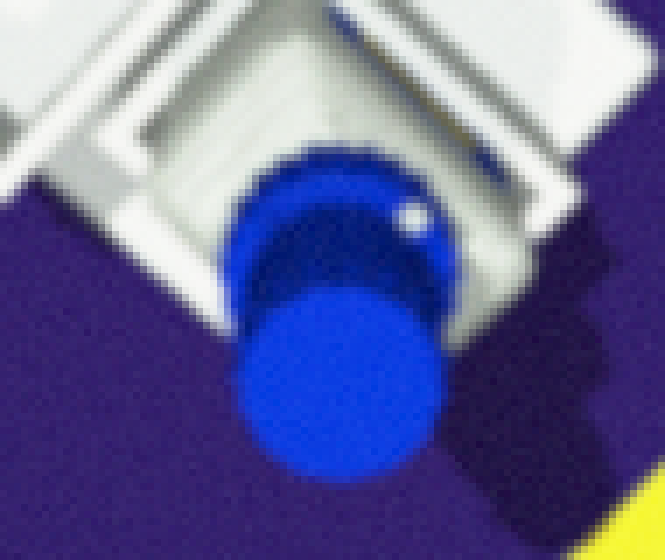

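View pics/s10.png

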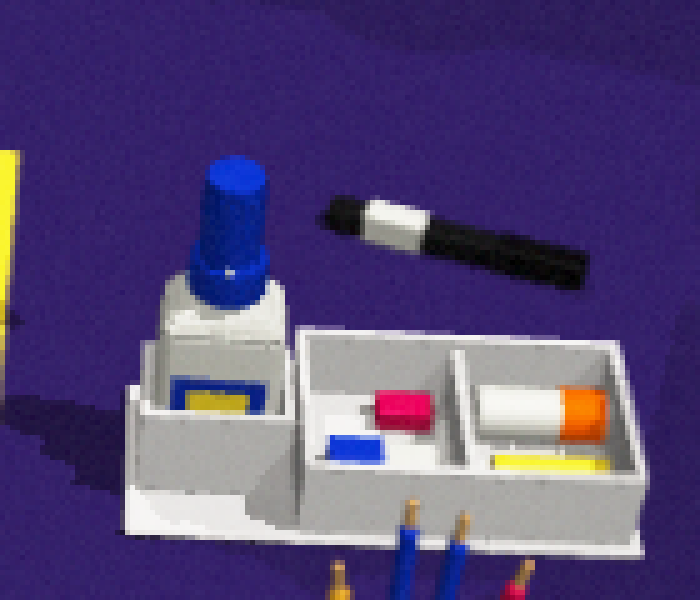

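Run:
```python
from h import *
ctrl.close_job();print(ctrl.state()["time_s"])
```

```text
the job is handed in; nothing more can be done
the job is handed in; nothing more can be done
```

The job is handed in at about 42 s of the allowed 67 s. The nozzle is turned to its stop and the blue cap is down on the collar.

**Nozzle:** My first grip caught only the spout tip. The pictures put the fingertips about 15 mm behind the TCP, not the stated 17 mm ahead of it. I went lower, gripped the knob (gap 17.4 mm) and turned it clockwise by about 1.2 rad. The twist stayed flat until 1.16 rad, then rose to 0.18 N m, which I took as the stop. The collar should not drag below about 0.26 N m.

**Cap:** I gripped it twice at right angles to centre it, and it slid over the nozzle with no measurable force. It landed within 0.5 mm of the expected height at about 5 N.

**Last checks:**
- **Cap:** the final pictures show it straight, with its rim on the collar. A nozzle left open by more than about 1 mm (about 0.7 rad) would have held it up.
- **Collar:** its white mark has not visibly turned.
- **Bottle:** it stands upright in its pocket.
- **Other things:** the marker and caddy have not visibly moved. I took no final picture of the tape, figure and pot, but the arm never came near them.
- **Robot:** it is clear of everything.

**What disagreed or was not confirmed:**
- The steady 0.06 N m drag never showed while turning, so the stop rests on the final torque rise alone.
- The views of the nozzle and cap differed by 1 to 4 mm. I corrected for this using the cap held in the jaws.

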